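Clamp the glued oak block in the seized screw press

TASK

First push the long glued oak block that lies in the iron screw press fully home, flat against the fence at its back. Then break the press's seized star knob loose with a short firm twist clockwise and wind it on, by feel, until the pad has come down and holds the block snugly, no tighter than a gentle hand would: never crush the fresh joint. Let go, leave the block clamped, and do not disturb the oak offcut and the cork bung beside the press.

Things in the scene. Friction and masses are not known exactly. Their poses are not given: they have to be found in the camera images.
- press: dark cast-iron screw press bolted to the bench: bed, column, arm and screw. Origin: on the bench, under the screw axis; z up, x from its open front (-x) to its back (+x).
- bed: the bed of the press, same origin and axes as the press: base plate x -170 to +130 mm, 130 mm wide, top at z = 20 mm, on which the block lies; two low rails guide the block: inner faces at y = +-29 mm, x -60 to +70 mm, tops at z = 34 mm; and the fence.
- fence (a point): middle of the front face of the press's back fence (press frame x = +70, z = 35 mm; axes as the press's). The fence is 110 mm wide and reaches from z = 20 to 50 mm. A column 50 mm wide stands behind it.
- nose (a point): front end of the press's overhead arm (press frame x = -24, z = 143 mm). The arm is 44 mm wide, underside at z = 128, top at z = 158 mm, runs back from here to the column and carries the screw.
- block: the workpiece: two oak laths glued together (dark seam round the middle), 170 (x) by 50 by 40 mm high, about 0.3 kg, loose on the base plate between the rails. Origin: centre of its underside. Its back end starts 25 to 50 mm short of the fence, its x within a few degrees of the press's. Fully home, its origin is at x = -15 mm and its front end at x = -100 mm in the press's frame.
- knob_grip (a point): on the vertical axis of the black six-lobed star knob on top of the press, at the height to grip, 195 mm above the bench. Lobes stand from z = 178 to 208 mm, each 17 mm wide, 54 mm across from one flat end to the facing one; one pair of ends lies along the point's x axis, others every 60 degrees; the point turns with the knob. Under it a steel collar, 42 mm diameter, top z = 174 mm.
- knob (a joint): turn of the knob, rad: 0 at the start, grows clockwise seen from above, at most 5.2. Seized: breaking loose takes a short twist of 0.7 to 0.9 N m (grip it with about 40 N), easing over the first 0.4 rad; then it turns freely with about 0.2 N m and stays where it is left. Clockwise lowers the pad 3.2 mm per rad; counter-clockwise raises it.
- screw_axis (a point): fixed point on the screw axis, 100 mm above the bench. Here hangs the pad, a steel disc of 38 mm diameter, 10 mm thick. Its starting height varies: it meets the block between 1.0 and 2.4 rad of knob turn. From first touch a spring in it adds about 45 N on the block and 0.14 N m on the knob per rad; about half a rad past touch is snug, 1.5 rad crushes.
- offcut: oak offcut like the block but only 100 mm long, lying on the bench beside the press; origin at the centre of its underside; leave it alone
- bung: tapered cork bung, 62 mm wide at the top, 45 mm high, standing on the bench beside the press; origin under its centre; leave it alone

How it is judged (in metres and radians):
On the way, in this order (a step that is already met when the one before it is completed fails the run):
1. the block is pushed home against the fence while the knob is still seized (x of block in the frame of press above -0.018 m and angle between the x axis of block and the x axis of press, either way round below 0.045 rad and value of joint knob below 0.2 rad), for 0.2 s.
2. the seized knob has been broken loose (turned past 0.6 rad) (value of joint knob above 0.6 rad), for 0.05 s.
3. the pad holds the block snugly (x of block in the frame of press above -0.018 m and angle between the x axis of block and the x axis of press, either way round below 0.045 rad and contact force between block and bed between 10 and 52 N), for 0.3 s.
At the end, for the whole second after the job is handed in: The block lies home against the fence (within 3 mm and 2.5 degrees), at rest and still clamped: it presses on the bed with 10 to 52 N (its own weight of about 3 N included), and the knob is released and at rest (all of step 3 and velocity of joint knob between -0.05 and 0.05 rad/s and linear speed of block below 0.01 m/s); the robot touches nothing.
It fails at once if the block is pressed on the bed of the press with more than 70 N (joint crushed) (contact force between block and bed above 70 N).
It fails at once if a bystander (offcut or bung) is moved more than 20 mm (distance of any of offcut, bung from where it was at the start of the episode above 0.02 m).
It also fails if it takes over 72 s, if anything falls off the work surface, if the arm or the gripper's body presses on something with over 40 N, if the wrist force passes 120 N, or if a joint passes its speed limit or range.

ROBOT

A 6-joint arm with a two-finger parallel gripper is mounted at the origin on the work surface. World frame = base frame: x ahead of the robot, y to its left, z up, the work surface at z = 0. Lengths are in mm, angles in rad, forces in N, time in s.
With the tool pointing down it reaches from about 275 to 750 mm from the base axis. Payload 10.2 kg.
Tool frame: the origin (TCP) lies at the very end of the fingers, on their centre line; the grasp point (between the pads) lies 19 mm behind it (ctrl.grip_depth is the distance from the TCP to the grasp point, in mm); z points along the fingers, y is the line along which they close (so a half turn about z gives the same grasp; the last joint's range is limited). The gripper opens to 88 mm and grips with 3 to 60 N. Pads are 18 mm wide; open, the fingers measure 123 mm over their backs; the gripper's body (75 mm by 187 mm) begins 45 mm behind the grasp point.
Start: joints at [-1.523, 0.313, 1.498, -0, 1.331, -0.223], TCP at [140.425, -505.877, 238.72] pointing down, gripper open.
Joint ranges: [-2.94, 2.94], [-0.97, 2.17], [0.19, 2.56], [-1.23, 4.37], [0.02, 3.11], [-2.88, 2.88]. Speed limits (rad/s): [2.39, 2.39, 3.01, 3.14, 3.14, 3.14].

INTERFACE

Orientations are given as a unit quaternion [w, x, y, z].
In Python, from workcell import ctrl, eyes gives the robot as it stands.
- The arm moves only by the tool apply_moves, never from a script. Its argument "motion" is a list of rows, each a list of 3 entries, a list of its own where there are three numbers: the opening, from -1 (shut) to 1 (fully open), then the shift along the world's x, y, z in mm, then the turn about the world's z in degrees. In form: [[grip, [tx, ty, tz], spin], ...]. A call has 1 to 20 rows; each row is the pose to reach, as a shift and turn from the pose commanded when the call began; what a row does not reach only later rows make up. A row lasts 1/12 s, in which the tool goes at most 41.7 mm and 7.16 degrees, less where a joint would pass 70% of its speed; a pose out of reach is approached as far as the arm can. A call with a gripper value outside its range is refused whole. The fingers move at their own pace and stop on an object; "force" is the grip in N (left out, the last holds). Time passes only in rows, so rows that repeat a pose let the fingers close. It gives the time, the measured TCP pose, the force, the opening and the grip force at its end, in the units of the state.
- ctrl.get_obs(): the state, without advancing time (a new reading comes with each control period).
- eyes.get_image(name): name is "side" or "top"; returns a dict with "frame" (480x640x3 uint8, red, green, blue), "fovy" (degrees; the focal length in pixels is half the picture's height over the tangent of half this angle, whatever the lens; pixels are square), "cx", "cy" (the principal point, pixels), "k1" (the pictures are not rectified: a ray, as slopes to the right and down, at radius r is drawn at 1 + k1 r^2 times it, then the intrinsics apply), "origin" and "attitude" of the camera in the world. Camera axes: x right, y down, z forward; pixel columns grow to the right and rows downward; lengths in mm; the calibration is good to about 2 mm. A picture is of the moment at which its call begins. There is no depth.
- ctrl.close_job(): hands the job in; it is judged then, once.
The state is a dict: "t": time; "joint_pos": joint angles; "qvel": joint speeds; "tau": joint torques, N m; "ee_pos": TCP position; "ee_rot": TCP orientation; "ft_force": force on the tool from outside, world axes, zero at the start; "torque": the same for the moment, N m; "finger_gap": finger opening in mm; "grasp_force": force on a finger pad.
Only numpy, scipy, OpenCV 4.12 (cv2) and the standard library are available. Lean on these libraries where they do the work, as an engineer would, in place of code of your own. Each camera call takes 0.05 s, during which the arm holds its last target. There are 200 camera calls.

## Working session

There is one attempt and no reset: what is moved stays moved. The work goes in short steps, Python scripts to look and compute and a tool call to move; the robot and the scene stay as the last step left them, time stands still between calls to the robot, and variables do not carry over. Pictures are saved under pics/ and viewed, at most 10 in all, crops included, and the job is handed in when it is done.

Besides the shell and the picture viewer there is one more tool, called after "Emit:" as name(argument=value, ...), one argument or row to a line, values as JSON. apply_moves: Moves the arm, as the interface text tells. Its arguments: {"type":"object","properties":{"motion":{"type":"array"},"force":{"type":"number"}},"required":["motion"]}

```bash
mkdir -p pics; cat > h.py <<'E'
import numpy as np, cv2
from workcell import ctrl, eyes
def shot(n,f):
    d=eyes.get_image(n); cv2.imwrite('pics/'+f,d['frame'][:,:,::-1]); np.save('pics/'+f+'.npy',d,allow_pickle=True); return d
def R(d):
    from scipy.spatial.transform import Rotation as Ro
    a=np.array(d['attitude'],float)
    return a if a.shape==(3,3) else Ro.from_quat(np.r_[a[1:],a[0]]).as_matrix()
def ray(d,uv):
    f=240/np.tan(np.radians(d['fovy'])/2)
    K=np.array([[f,0,d['cx']],[0,f,d['cy']],[0,0,1.]])
    p=cv2.undistortPoints(np.array(uv,float).reshape(-1,1,2),K,np.array([d['k1'],0,0,0.])).reshape(-1,2)
    return np.c_[p,np.ones(len(p))]@R(d).T
def onz(d,uv,z):
    r=ray(d,uv);o=np.array(d['origin'],float)
    return o+r*((z-o[2])/r[:,2])[:,None]
def proj(d,P):
    f=240/np.tan(np.radians(d['fovy'])/2)
    c=(np.atleast_2d(P)-np.array(d['origin']))@R(d); s=c[:,:2]/c[:,2:]
    s=s*(1+d['k1']*(s**2).sum(1,keepdims=True)); return s*f+[d['cx'],d['cy']]
E
python3 - <<'E'
from h import *
for n in('top','side'):
    d=shot(n,n+'0.png'); print({k:v for k,v in d.items() if k!='frame'})
o=ctrl.get_obs(); print(o, ctrl.grip_depth)
E
```

```text
{'fovy': 46.12028218044173, 'cx': 325.187236246984, 'cy': 237.02402147132278, 'k1': -0.18373739364858643, 'origin': array([ 453.78305121,   37.96418174, 1070.74343017]), 'attitude': array([ 0.06352448, -0.70164128,  0.70700079, -0.0617579 ])}
{'fovy': 44.104959344374414, 'cx': 321.5221029859053, 'cy': 239.7118541177184, 'k1': -0.18976318465382816, 'origin': array([516.69530822, 730.29581346, 904.74415884]), 'attitude': array([ 0.03599111, -0.07546962,  0.93200655, -0.35266523])}
{'t': 0.1, 'joint_pos': array([-1.52339491e+00,  3.13387090e-01,  1.49835494e+00, -4.71582914e-05,
        1.33102108e+00, -2.23387082e-01]), 'qvel': array([-4.26005534e-04, -1.33468977e-03, -2.31263731e-03, -7.03726466e-05,
       -4.15979125e-04, -6.86547042e-04]), 'tau': array([ 4.00131408e-03, -4.02807891e+01, -2.52642435e+01,  6.96496479e-02,
        3.42425506e-02, -6.98182248e-05]), 'ee_pos': array([ 140.40549019, -505.64119314,  238.22418969]), 'ee_rot': array([-5.84975119e-04,  9.90847264e-01,  1.34986504e-01,  2.86166342e-05]), 'ft_force': array([ 0.60252015, -0.38004133, -0.08608698]), 'torque': array([-0.02128668,  0.0494248 , -0.01776625]), 'grasp_force': 0.0, 'finger_gap': 88.44180924623728} 18.700000000000003
```

View pics/top0.png

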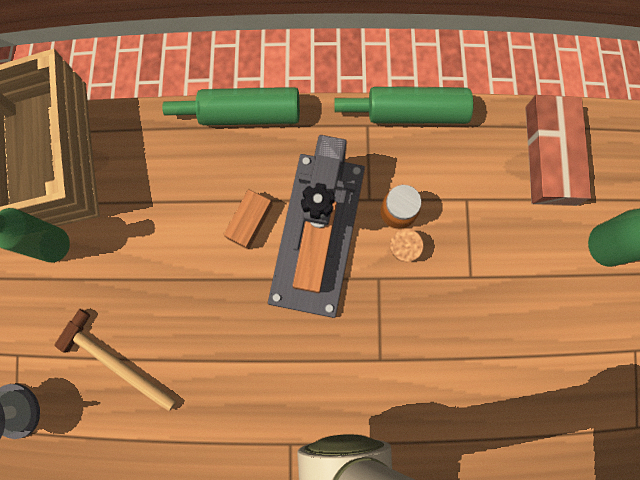

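View pics/side0.png

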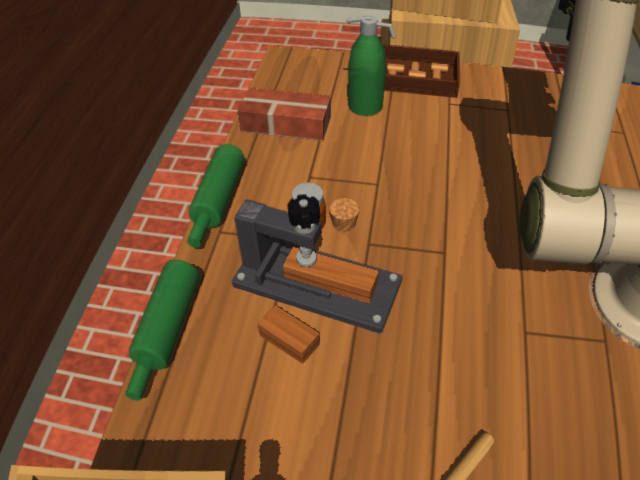

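The top view shows the base plate with corners at about (268,305), (336,317), (364,165) and (300,153). The knob is at (317,201), the block's front end at (294-324,290), the offcut at (248,218), the bung at (406,245) and a tin at (403,204). In the side view the knob is at (303,211) and the block's front end at (375,285).

```bash
python3 - <<'E'
from h import *
d=np.load('pics/top0.png.npy',allow_pickle=True).item(); s=np.load('pics/side0.png.npy',allow_pickle=True).item()
im=d['frame'].astype(int); sat=im.max(2)-im.min(2); v=im.max(2)
x,y=np.meshgrid(range(640),range(480))
roi=(x>255)&(x<375)&(y>125)&(y<325)
kn=((v<48)&(sat<15)&roi&(abs(x-317)<25)&(abs(y-201)<25)).astype(np.uint8)
n,l,st,c=cv2.connectedComponentsWithStats(kn); i=1+st[1:,4].argmax(); print('knob',st[i],c[i])
hull=(l==i).astype(np.uint8)
cn=max(cv2.findContours(hull,0,1)[0],key=cv2.contourArea); ctr,r=cv2.minEnclosingCircle(cn); print(ctr,r)
P=onz(d,[ctr],208)[0]; print('knob world top',P)
# lobes phase in world
w=onz(d,cn.reshape(-1,2),208)[:,:2]-P[:2]; a=np.arctan2(w[:,1],w[:,0]); rr=np.hypot(*w.T)
print('r',rr.min(),rr.max(),'phase deg',np.degrees(np.angle(np.sum((rr-rr.mean())*np.exp(6j*a))))/6)
# gray plate corners
pl=((sat<28)&(v<130)&roi).astype(np.uint8)
pl=cv2.morphologyEx(pl,cv2.MORPH_OPEN,np.ones((3,3)))
cn=max(cv2.findContours(pl,0,1)[0],key=cv2.contourArea)
low=cn.reshape(-1,2); 
for nm,uv in dict(corners=[(268,305),(336,317),(364,165),(300,153)]).items():
    print(nm,onz(d,uv,20).round(1))
for nm,z,uv in (('blocktop',60,[(293,289),(321,293),(332,228),(306,224)]),('offcut',40,[(224,236),(247,248),(271,202),(250,190)]),('bung',45,[(406,245)])):
    print(nm,onz(d,uv,z).round(1))
c1=cv2.resize(d['frame'][130:325,255:375],None,fx=5,fy=3.07*1.0) if 0 else cv2.resize(d['frame'][130:325,225:440],None,fx=3,fy=3,interpolation=cv2.INTER_CUBIC)
c2=cv2.resize(s['frame'][185:335,225:415],None,fx=4,fy=4,interpolation=cv2.INTER_CUBIC)
cv2.imwrite('pics/c1.png',c1[:,:,::-1]);cv2.imwrite('pics/c2.png',c2[:,:,::-1])
E
```

```text
knob [301 183  34  36 756] [318.02513228 200.92195767]
(318.5, 200.89999389648438) 18.391942977905273
knob world top [666.32682591  49.65970491 208.        ]
r 19.91777592390834 29.40298428357118 phase deg -11.511048546487691
corners [[514.4 147.4  20. ]
 [491.4  21.   20. ]
 [783.9 -36.6  20. ]
 [809.4  87.9  20. ]]
blocktop [[540.6  98.3  60. ]
 [533.1  48.1  60. ]
 [651.7  27.3  60. ]
 [659.5  74.8  60. ]]
offcut [[642.  229.1  40. ]
 [619.  185.3  40. ]
 [706.4 141.4  40. ]
 [730.3 181.7  40. ]]
bung [[ 621.5 -109.5   45. ]]
```

View pics/c1.png

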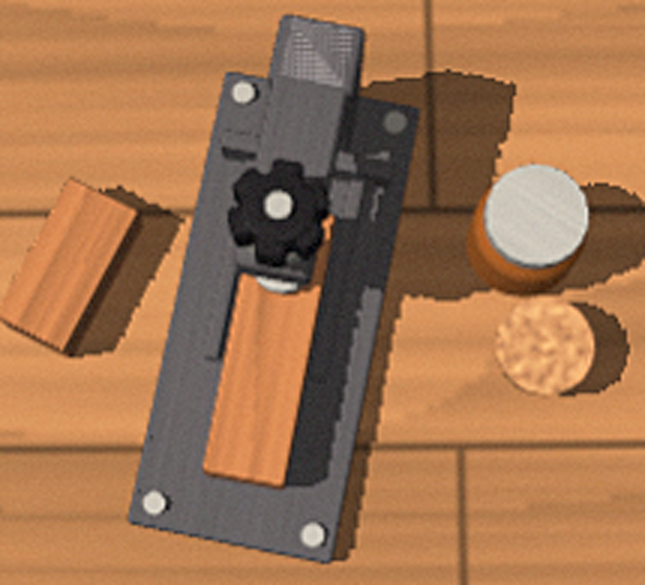

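View pics/c2.png

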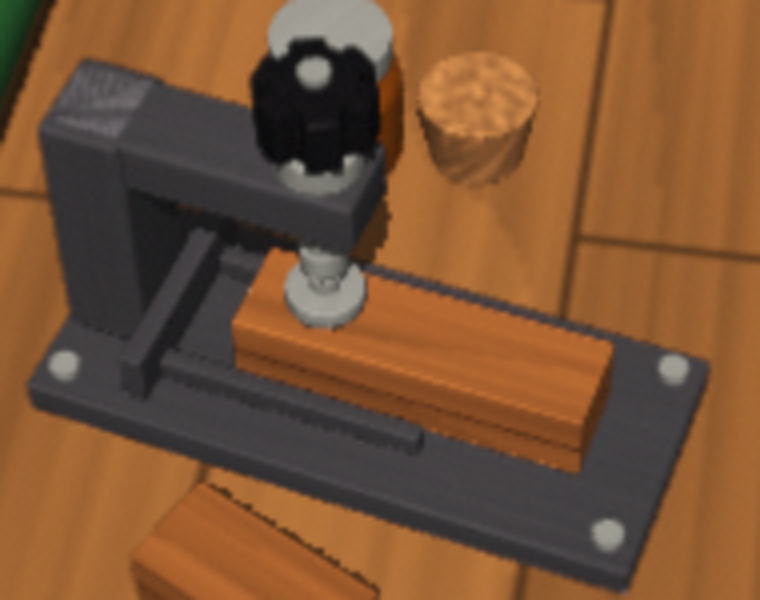

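Emit:
apply_moves(
  motion=[
    [-1,[22,35,0],7],
    [-1,[44,70,0],14],
    [-1,[66,105,0],21],
    [-1,[88,140,0],28],
    [-1,[110,175,0],35],
    [-1,[132,210,0],42],
    [-1,[154,245,0],49],
    [-1,[176,280,0],56],
    [-1,[198,315,0],63],
    [-1,[220,350,0],70],
    [-1,[242,385,0],77],
    [-1,[264,420,0],84],
    [-1,[286,455,0],91],
    [-1,[308,490,0],98],
    [-1,[330,525,0],105],
    [-1,[345,558,0],112],
    [-1,[356,578,0],119],
    [-1,[360,584,0],126],
    [-1,[362,586,0],133],
    [-1,[363,587,0],140],
  ],
  force=40,
)

```text
t: 1.77
ee_pos: [503.5, 81.9, 238.2]
ee_rot: [-0.001, 0.208, 0.978, -0.0]
ft_force: [0.1, -0.5, 0.2]
finger_gap: 0.3
grasp_force: 0.0
```

Emit:
apply_moves(
  motion=[
    [-1,[0,0,-20],7],
    [-1,[0,0,-50],13],
    [-1,[0,0,-80],13],
    [-1,[0,0,-110],13],
    [-1,[0,0,-140],13],
    [-1,[0,0,-165],13],
    [-1,[0,0,-185],13],
    [-1,[0,0,-200],13],
    [-1,[0,0,-204],13],
    [-1,[0,0,-204],13],
    [-1,[0,0,-204],13],
  ],
)

```text
t: 2.68
ee_pos: [503.8, 81.1, 35.3]
ee_rot: [0.0, 0.1, 0.995, 0.0]
ft_force: [-0.5, 0.2, 0.8]
finger_gap: 0.5
grasp_force: 0.0
```

```bash
python3 - <<'E'
from h import *
o=ctrl.get_obs(); print(o['ee_pos'],o['ee_rot'],o['joint_pos'],o['ft_force'],o['finger_gap'])
d=shot('side','s1.png'); cv2.imwrite('pics/s1c.png',cv2.resize(d['frame'][100:400,200:600,::-1],None,fx=2,fy=2))
E
```

```text
[503.75130709  81.09723198  35.30847009] [3.14501979e-04 1.00076094e-01 9.94979737e-01 1.03010677e-05] [-7.03381805e-02  5.42021453e-01  1.75865097e+00  2.39637406e-06
  8.40290891e-01 -1.44064830e+00] [-0.45361967  0.18428709  0.78530345] 0.5168230035947088
```

View pics/s1c.png

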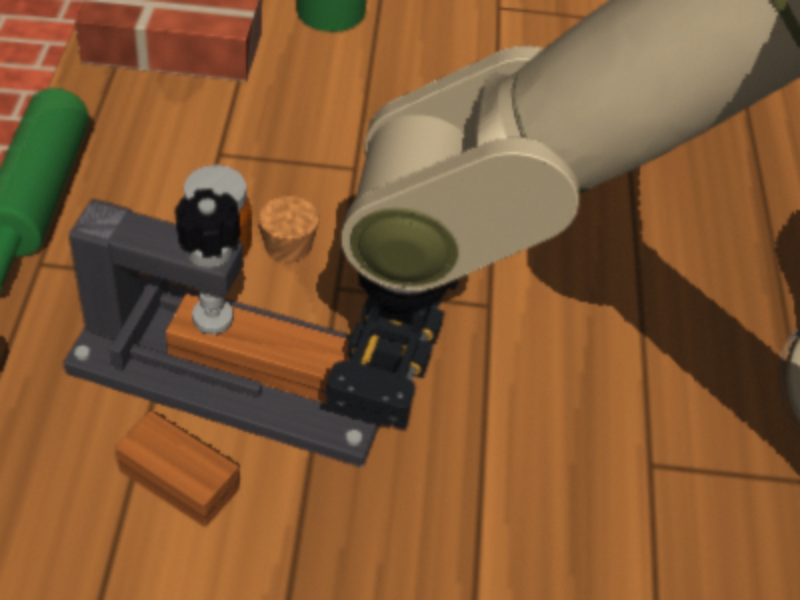

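Fingers stand closed in front of the block's front end (crop about (345,360)), clear of everything. Pushing along the press x axis.

Emit:
apply_moves(
  motion=[
    [-1,[4,-0.8,-2],0],
    [-1,[8,-1.6,-3],0],
    [-1,[12,-2.4,-3],0],
    [-1,[15,-3,-3],0],
    [-1,[18,-3.6,-3],0],
    [-1,[21,-4.2,-3],0],
    [-1,[24,-4.8,-3],0],
    [-1,[27,-5.4,-3],0],
    [-1,[30,-6,-3],0],
    [-1,[33,-6.6,-3],0],
    [-1,[36,-7.2,-3],0],
    [-1,[39,-7.8,-3],0],
    [-1,[42,-8.4,-3],0],
    [-1,[45,-9,-3],0],
    [-1,[47,-9.4,-3],0],
    [-1,[49,-9.8,-3],0],
    [-1,[50,-10,-3],0],
    [-1,[51,-10.2,-3],0],
  ],
)

```text
t: 4.23
ee_pos: [554.4, 70.9, 31.7]
ee_rot: [-0.0, 0.1, 0.995, -0.0]
ft_force: [-3.4, 1.3, 3.4]
finger_gap: 0.7
grasp_force: 1.8
```

Emit:
apply_moves(
  motion=[
    [-1,[1,-0.2,0],0],
    [-1,[2,-0.4,0],0],
    [-1,[3,-0.6,0],0],
    [-1,[3,-0.6,0],0],
  ],
)

```text
t: 4.57
ee_pos: [557.7, 70.2, 31.7]
ee_rot: [0.0, 0.1, 0.995, 0.0]
ft_force: [-2.5, -0.7, 0.7]
finger_gap: 0.1
grasp_force: 0.7
```

Emit:
apply_moves(
  motion=[
    [-1,[1,-0.2,0],0],
    [-1,[2,-0.4,0],0],
    [-1,[3,-0.6,0],0],
    [-1,[3,-0.6,0],0],
  ],
)

```text
t: 4.9
ee_pos: [560.7, 69.6, 31.7]
ee_rot: [0.0, 0.1, 0.995, -0.0]
ft_force: [-1.7, 1.2, 0.3]
finger_gap: 0.5
grasp_force: 0.6
```

Emit:
apply_moves(
  motion=[
    [-1,[1,-0.2,0],0],
    [-1,[2,-0.4,0],0],
    [-1,[2,-0.4,0],0],
  ],
)

```text
t: 5.15
ee_pos: [562.0, 69.4, 31.7]
ee_rot: [-0.001, 0.1, 0.995, -0.0]
ft_force: [-6.0, 1.1, 4.1]
finger_gap: 0.5
grasp_force: 2.9
```

Emit:
apply_moves(
  motion=[
    [-1,[1,-0.2,0],0],
    [-1,[2,-0.4,0],0],
    [-1,[2,-0.4,0],0],
  ],
)

```text
t: 5.4
ee_pos: [562.0, 69.4, 31.7]
ee_rot: [-0.003, 0.1, 0.995, -0.0]
ft_force: [-17.5, 1.1, 13.3]
finger_gap: 0.5
grasp_force: 8.9
```

Emit:
apply_moves(
  motion=[
    [-1,[1,-0.2,0],0],
    [-1,[2,-0.4,0],0],
    [-1,[2,-0.4,0],0],
  ],
)

```text
t: 5.65
ee_pos: [562.0, 69.4, 31.7]
ee_rot: [-0.006, 0.1, 0.995, -0.0]
ft_force: [-29.9, 3.2, 22.4]
finger_gap: 0.5
grasp_force: 15.0
```

Force rises with no further travel at TCP press x ≈ -109 mm: the block is home. Back off, rise, and look.

Emit:
apply_moves(
  motion=[
    [-1,[-5,1,0],0],
    [-1,[-15,3,0],0],
    [-1,[-30,6,0],0],
    [-1,[-45,9,0],0],
    [-1,[-50,10,30],0],
    [0,[-50,10,70],0],
    [1,[-50,10,110],0],
    [1,[-50,10,150],7],
    [1,[-50,10,190],14],
    [1,[-50,10,210],21],
    [1,[-50,10,215],28],
    [1,[-50,10,215],30],
    [1,[-50,10,215],30],
    [1,[-50,10,215],30],
  ],
)

```text
t: 6.82
ee_pos: [516.6, 78.4, 246.6]
ee_rot: [0.0, -0.16, 0.987, -0.0]
ft_force: [-0.2, -0.2, 0.3]
finger_gap: 58.3
grasp_force: 0.0
```

```bash
python3 - <<'E'
from h import *
from scipy.spatial.transform import Rotation as Ro
o=ctrl.get_obs(); q=o['ee_rot'];M=Ro.from_quat(np.r_[q[1:],q[0]]).as_matrix(); print(o['ee_pos'],'tool y deg',np.degrees(np.arctan2(M[1,1],M[0,1])),o['joint_pos'],o['finger_gap'])
s=shot('side','s2.png'); d=np.load('pics/top0.png.npy',allow_pickle=True).item(); s0=np.load('pics/side0.png.npy',allow_pickle=True).item()
# knob centre from two views: cap = bright blob on the knob
for nm,c,(u0,v0) in(('t',d,(317,199)),('s',s0,(303,203))):
    im=c['frame'].astype(int); x,y=np.meshgrid(range(640),range(480))
    m=(im.min(2)>110)&(abs(x-u0)<9)&(abs(y-v0)<8); p=[x[m].mean(),y[m].mean()]; print(nm,m.sum(),p)
    globals()['r'+nm]=ray(c,[p])[0]
A=np.c_[rt,-rs]; k=np.linalg.lstsq(A,np.array(s0['origin'])-d['origin'],rcond=None)[0]
a=np.array(d['origin'])+k[0]*rt;b=np.array(s0['origin'])+k[1]*rs; print('cap',a,b,'residual',np.linalg.norm(a-b))
cv2.imwrite('pics/s2c.png',cv2.resize(s['frame'][100:400,200:600,::-1],None,fx=2,fy=2))
E
```

```text
[516.64740221  78.42554376 246.63917173] tool y deg 108.41800702403332 [-7.37637487e-02  3.01349546e-01  1.49235365e+00 -5.13886959e-05
  1.34728708e+00 -1.96600364e+00] 58.330548396227414
t 68 [np.float64(317.25), np.float64(197.83823529411765)]
s 47 [np.float64(302.63829787234044), np.float64(201.4255319148936)]
cap [669.64691788  51.50084465 214.59696619] [672.34624454  51.4296699  215.2764336 ] residual 2.784440019989047
```

View pics/s2c.png

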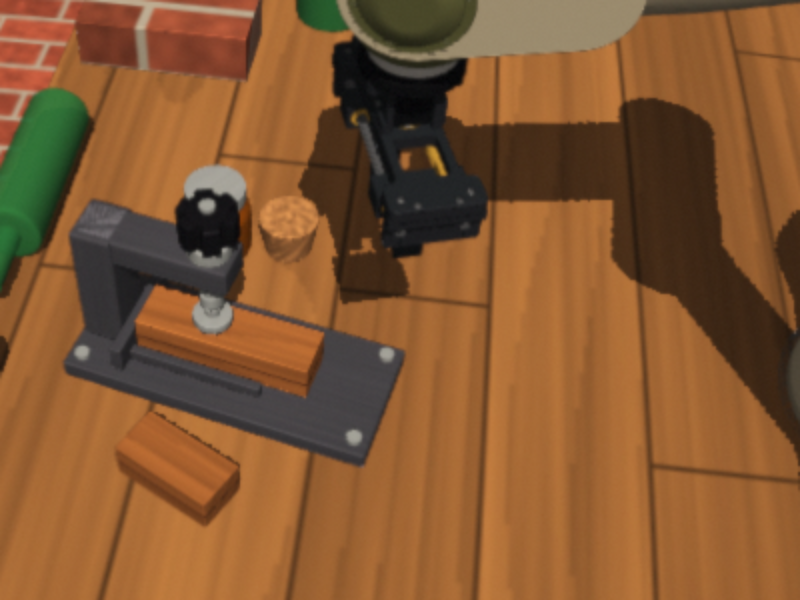

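The block's back end sits flush at the fence (crop (135,330)) and nothing else has moved. The knob axis from two views is (670, 51), cap height 215 mm, which is plausible. Next: over the knob, down and grip.

Emit:
apply_moves(
  motion=[
    [1,[30,-5,5],0],
    [1,[60,-10,5],0],
    [1,[90,-16,5],0],
    [1,[120,-21,5],0],
    [1,[142,-25,5],0],
    [1,[151,-26.5,5],0],
    [1,[153.5,-27,0],0],
    [1,[153.5,-27,-20],0.5],
    [1,[153.5,-27,-40],0.5],
    [1,[153.5,-27,-55],0.5],
    [1,[153.5,-27,-64],0.5],
    [1,[153.5,-27,-68],0.5],
    [1,[153.5,-27,-68],0.5],
    [1,[153.5,-27,-68],0.5],
  ],
)

```text
t: 8.03
ee_pos: [670.1, 51.6, 179.6]
ee_rot: [0.001, -0.165, 0.986, -0.0]
ft_force: [-0.0, 0.4, 0.1]
finger_gap: 88.1
grasp_force: 0.0
```

Emit:
apply_moves(
  motion=[
    [0.3,[0,0,0],0],
    [0.1,[0,0,0],0],
    [0,[0,0,0],0],
    [0,[0,0,0],0],
    [-1,[0,0,0],0],
    [-1,[0,0,0],0],
    [-1,[0,0,0],0],
    [-1,[0,0,0],0],
    [-1,[0,0,0],0],
    [-1,[0,0,0],0],
  ],
  force=42,
)

```text
t: 8.87
ee_pos: [670.2, 50.8, 179.0]
ee_rot: [0.0, -0.165, 0.986, -0.001]
ft_force: [1.1, -5.6, 0.9]
finger_gap: 53.5
grasp_force: 42.0
```

```bash
cat > st.py <<'E'
from h import *
o=ctrl.get_obs(); q=o['ee_rot'];M=np.array(cv2.Rodrigues(np.zeros(3))[0])
from scipy.spatial.transform import Rotation as Ro
M=Ro.from_quat(np.r_[q[1:],q[0]]).as_matrix(); print(o['t'],o['ee_pos'].round(1),'tool y',np.degrees(np.arctan2(M[1,1],M[0,1])).round(2),'q6',o['joint_pos'][5].round(3),'F',o['ft_force'].round(1),'T',o['torque'].round(3),o['finger_gap'].round(1),o['grasp_force'].round(1))
E
python3 st.py
```

```text
Traceback (most recent call last):
  File "st.py", line 4, in <module>
    M=Ro.from_quat(np.r_[q[1:],q[0]]).as_matrix(); print(o['t'],o['ee_pos'].round(1),'tool y',np.degrees(np.arctan2(M[1,1],M[0,1])).round(2),'q6',o['joint_pos'][5].round(3),'F',o['ft_force'].round(1),'T',o['torque'].round(3),o['finger_gap'].round(1),o['grasp_force'].round(1))
                                                                                                                                                                                                                                 ^^^^^^^^^^^^^^^^^^^^^
AttributeError: 'float' object has no attribute 'round'
```

Gap 53.5 mm matches the 54 mm across flats, so the grip is good. Breaking loose.

```bash
sed -i '2s/.*/o=ctrl.get_obs(); q=o["ee_rot"]/; s/,o\[.finger_gap.\].*/,o["finger_gap"],o["grasp_force"])/' st.py; python3 st.py
```

```text
8.8667 [670.2  50.8 179. ] tool y 108.98 q6 -2.0 F [ 1.1 -5.6  0.9] T [-0.642 -0.364 -0.109] 53.539797842225504 42.000020798295736
```

Emit:
apply_moves(
  motion=[
    [-1,[0,0,0],-4],
    [-1,[0,0,0],-8],
    [-1,[0,0,0],-12],
    [-1,[0,0,0],-16],
    [-1,[0,0,0],-20],
    [-1,[0,0,0],-24],
    [-1,[0,0,0],-28],
    [-1,[0,0,0],-32],
    [-1,[0,0,0],-36],
    [-1,[0,0,0],-40],
    [-1,[0,0,0],-42],
    [-1,[0,0,0],-42],
    [-1,[0,0,0],-42],
  ],
)

```text
t: 9.95
ee_pos: [670.3, 51.4, 179.0]
ee_rot: [0.001, 0.199, 0.98, 0.0]
ft_force: [3.0, -2.7, 1.1]
finger_gap: 53.9
grasp_force: 42.0
```

```bash
python3 st.py
```

```text
9.95 [670.3  51.4 179. ] tool y 67.06 q6 -1.268 F [ 3.  -2.7  1.1] T [-0.265 -0.71  -0.225] 53.8767201154592 42.0002050884068
```

Emit:
apply_moves(
  motion=[
    [-1,[0,0,0],-2],
    [-1,[0,0,0],-4],
  ],
)

```text
t: 10.12
ee_pos: [670.3, 51.5, 178.9]
ee_rot: [0.001, 0.233, 0.972, 0.0]
ft_force: [4.3, -2.1, 0.2]
finger_gap: 53.9
grasp_force: 42.0
```

```bash
python3 st.py
```

```text
10.1167 [670.3  51.5 178.9] tool y 63.02 q6 -1.197 F [ 4.3 -2.1  0.2] T [-0.219 -0.752  0.16 ] 53.88633999409628 41.99922633357346
```

Emit:
apply_moves(
  motion=[
    [-1,[0,0,0],-2],
    [-1,[0,0,0],-4],
  ],
)

```text
t: 10.28
ee_pos: [670.3, 51.5, 178.9]
ee_rot: [0.001, 0.267, 0.964, 0.0]
ft_force: [4.3, -1.5, 0.3]
finger_gap: 53.4
grasp_force: 42.0
```

```bash
python3 st.py
```

```text
10.2833 [670.3  51.5 178.9] tool y 59.02 q6 -1.127 F [ 4.3 -1.5  0.3] T [-0.212 -0.82   0.181] 53.36683074598548 41.99917581863701
```

Emit:
apply_moves(
  motion=[
    [-1,[0,0,0],-2],
    [-1,[0,0,0],-4],
  ],
)

```text
t: 10.45
ee_pos: [670.4, 51.6, 179.0]
ee_rot: [0.001, 0.301, 0.954, 0.0]
ft_force: [4.8, -1.6, -0.3]
finger_gap: 53.8
grasp_force: 42.0
```

```bash
python3 st.py
```

```text
10.45 [670.4  51.6 179. ] tool y 55.02 q6 -1.057 F [ 4.8 -1.6 -0.3] T [-0.194 -0.866  0.236] 53.759456034681655 41.999180261045694
```

Emit:
apply_moves(
  motion=[
    [-1,[0,0,0],-2],
    [-1,[0,0,0],-4],
  ],
)

```text
t: 10.62
ee_pos: [670.4, 51.7, 179.0]
ee_rot: [0.001, 0.334, 0.943, 0.0]
ft_force: [5.9, -0.4, -0.2]
finger_gap: 53.5
grasp_force: 42.0
```

```bash
python3 st.py
```

```text
10.6167 [670.4  51.7 179. ] tool y 51.02 q6 -0.988 F [ 5.9 -0.4 -0.2] T [-0.13  -0.904  0.175] 53.46515065549696 41.99917372316122
```

Emit:
apply_moves(
  motion=[
    [-1,[0,0,0],-2],
    [-1,[0,0,0],-4],
  ],
)

```text
t: 10.78
ee_pos: [670.5, 51.7, 179.0]
ee_rot: [0.001, 0.366, 0.93, 0.0]
ft_force: [5.6, -0.9, -0.5]
finger_gap: 53.3
grasp_force: 42.0
```

```bash
python3 st.py
```

```text
10.7833 [670.5  51.7 179. ] tool y 47.02 q6 -0.918 F [ 5.6 -0.9 -0.5] T [-0.183 -0.961  0.185] 53.27080889608682 41.99902388267219
```

Emit:
apply_moves(
  motion=[
    [-1,[0,0,0],-2],
    [-1,[0,0,0],-4],
  ],
)

```text
t: 10.95
ee_pos: [670.5, 51.8, 178.9]
ee_rot: [0.001, 0.399, 0.917, 0.001]
ft_force: [5.0, -1.0, 0.1]
finger_gap: 53.6
grasp_force: 42.0
```

```bash
python3 st.py
```

```text
10.95 [670.5  51.8 178.9] tool y 43.03 q6 -0.848 F [ 5.  -1.   0.1] T [-0.083 -0.978  0.208] 53.578024252307785 41.99903670698404
```

Emit:
apply_moves(
  motion=[
    [-1,[0,0,0],-2],
    [-1,[0,0,0],-4],
  ],
)

```text
t: 11.12
ee_pos: [670.6, 51.8, 179.0]
ee_rot: [0.001, 0.43, 0.903, 0.001]
ft_force: [5.7, -1.2, 0.2]
finger_gap: 54.1
grasp_force: 42.0
```

```bash
python3 st.py
```

```text
11.1167 [670.6  51.8 179. ] tool y 39.03 q6 -0.778 F [ 5.7 -1.2  0.2] T [-0.027 -1.01   0.159] 54.07578868937746 41.99893363751471
```

Emit:
apply_moves(
  motion=[
    [-1,[0,0,0],-2],
    [-1,[0,0,0],-4],
  ],
)

```text
t: 11.28
ee_pos: [670.6, 51.8, 179.0]
ee_rot: [0.001, 0.462, 0.887, 0.001]
ft_force: [5.4, -0.3, -0.1]
finger_gap: 53.4
grasp_force: 42.0
```

```bash
python3 st.py
```

```text
11.2833 [670.6  51.8 179. ] tool y 35.03 q6 -0.708 F [ 5.4 -0.3 -0.1] T [-0.061 -1.076  0.203] 53.39959996627247 41.99891583994031
```

Emit:
apply_moves(
  motion=[
    [-1,[0,0,0],-2],
    [-1,[0,0,0],-4],
  ],
)

```text
t: 11.45
ee_pos: [670.7, 51.8, 178.9]
ee_rot: [0.001, 0.492, 0.87, 0.001]
ft_force: [6.5, -0.1, -0.4]
finger_gap: 53.8
grasp_force: 42.0
```

```bash
python3 st.py
```

```text
11.45 [670.7  51.8 178.9] tool y 31.03 q6 -0.639 F [ 6.5 -0.1 -0.4] T [ 0.003 -1.206  0.265] 53.84284129724534 41.99901091866195
```

Emit:
apply_moves(
  motion=[
    [-1,[0,0,0],-2],
    [-1,[0,0,0],-4],
  ],
)

```text
t: 11.62
ee_pos: [670.7, 51.9, 178.9]
ee_rot: [0.001, 0.522, 0.853, 0.001]
ft_force: [7.1, 0.5, -1.1]
finger_gap: 53.5
grasp_force: 42.0
```

```bash
python3 st.py
```

```text
11.6167 [670.7  51.9 178.9] tool y 27.03 q6 -0.569 F [ 7.1  0.5 -1.1] T [-0.047 -1.255  0.202] 53.45922268466844 41.99894252233207
```

Emit:
apply_moves(
  motion=[
    [-1,[0,0,0],-2],
    [-1,[0,0,0],-4],
  ],
)

```text
t: 11.78
ee_pos: [670.8, 51.9, 179.0]
ee_rot: [0.001, 0.552, 0.834, 0.001]
ft_force: [7.1, 1.2, -0.4]
finger_gap: 53.5
grasp_force: 42.0
```

```bash
python3 st.py
```

```text
11.7833 [670.8  51.9 179. ] tool y 23.03 q6 -0.499 F [ 7.1  1.2 -0.4] T [-0.063 -1.388  0.228] 53.54261954305805 41.999006029218435
```

```bash
echo 'print("tau6",o["tau"][5].round(4))' >> st.py; python3 st.py
```

```text
11.7833 [670.8  51.9 179. ] tool y 23.03 q6 -0.499 F [ 7.1  1.2 -0.4] T [-0.063 -1.388  0.228] 53.54261954305805 41.999006029218435
tau6 -0.3531
```

Emit:
apply_moves(
  motion=[
    [-1,[0,0,0],-2],
    [-1,[0,0,0],-4],
  ],
)

```text
t: 11.95
ee_pos: [670.8, 51.9, 179.0]
ee_rot: [0.001, 0.58, 0.814, 0.001]
ft_force: [7.9, 0.0, -1.0]
finger_gap: 53.7
grasp_force: 42.0
```

```bash
python3 st.py
```

```text
11.95 [670.8  51.9 179. ] tool y 19.03 q6 -0.429 F [ 7.9  0.  -1. ] T [-0.026 -1.381  0.229] 53.70783103672141 41.99886300601065
tau6 -0.3525
```

Emit:
apply_moves(
  motion=[
    [-1,[0,0,0],-2],
    [-1,[0,0,0],-4],
  ],
)

```text
t: 12.12
ee_pos: [670.9, 52.0, 179.0]
ee_rot: [0.001, 0.609, 0.794, 0.001]
ft_force: [8.0, 0.6, -1.9]
finger_gap: 53.5
grasp_force: 42.0
```

```bash
python3 st.py
```

```text
12.1167 [670.9  52.  179. ] tool y 15.04 q6 -0.359 F [ 8.   0.6 -1.9] T [-0.033 -1.467  0.22 ] 53.51357895162982 41.99888443574309
tau6 -0.3518
```

Emit:
apply_moves(
  motion=[
    [-1,[0,0,0],-2],
    [-1,[0,0,0],-4],
  ],
)

```text
t: 12.28
ee_pos: [671.0, 51.9, 179.0]
ee_rot: [0.001, 0.636, 0.772, 0.001]
ft_force: [8.8, -0.6, -1.1]
finger_gap: 53.7
grasp_force: 42.0
```

```bash
python3 st.py
```

```text
12.2833 [671.   51.9 179. ] tool y 11.03 q6 -0.29 F [ 8.8 -0.6 -1.1] T [-0.075 -1.515  0.197] 53.71493414385318 41.99873655103147
tau6 -0.3512
```

Emit:
apply_moves(
  motion=[
    [-1,[0,0,0],-2],
    [-1,[0,0,0],-4],
  ],
)

```text
t: 12.45
ee_pos: [671.0, 52.0, 179.0]
ee_rot: [0.001, 0.662, 0.749, 0.001]
ft_force: [9.2, 0.6, -1.6]
finger_gap: 53.5
grasp_force: 42.0
```

```bash
python3 st.py
```

```text
12.45 [671.  52. 179.] tool y 7.04 q6 -0.22 F [ 9.2  0.6 -1.6] T [ 0.019 -1.597  0.193] 53.5005871486059 41.998776476830244
tau6 -0.3507
```

Emit:
apply_moves(
  motion=[
    [-1,[0,0,0],-2],
    [-1,[0,0,0],-4],
  ],
)

```text
t: 12.62
ee_pos: [671.1, 51.9, 179.0]
ee_rot: [0.001, 0.688, 0.726, 0.002]
ft_force: [9.0, 0.7, -2.2]
finger_gap: 53.4
grasp_force: 42.0
```

```bash
python3 st.py
```

```text
12.6167 [671.1  51.9 179. ] tool y 3.03 q6 -0.15 F [ 9.   0.7 -2.2] T [-0.044 -1.648  0.207] 53.40100541985426 41.9987178593874
tau6 -0.3502
```

tau6 is very clean (no contact yet at 1.85 rad; a touch would add about 0.010 per 4°). Continuing.

Emit:
apply_moves(
  motion=[
    [-1,[0,0,0],-2],
    [-1,[0,0,0],-4],
  ],
)

```text
t: 12.78
ee_pos: [671.2, 52.0, 179.0]
ee_rot: [0.001, 0.713, 0.701, 0.002]
ft_force: [11.0, 0.4, -2.2]
finger_gap: 53.9
grasp_force: 42.0
```

```bash
python3 st.py
```

```text
12.7833 [671.2  52.  179. ] tool y -0.97 q6 -0.08 F [11.   0.4 -2.2] T [-0.015 -1.702  0.192] 53.869236063240415 41.99875418096781
tau6 -0.3432
```

Emit:
apply_moves(
  motion=[
    [-1,[0,0,0],-2],
    [-1,[0,0,0],-4],
  ],
)

```text
t: 12.95
ee_pos: [671.2, 51.9, 179.0]
ee_rot: [0.001, 0.737, 0.676, 0.002]
ft_force: [10.0, 0.5, -2.3]
finger_gap: 53.5
grasp_force: 42.0
```

```bash
python3 st.py
```

```text
12.95 [671.2  51.9 179. ] tool y -4.97 q6 -0.01 F [10.   0.5 -2.3] T [ 0.017 -1.727  0.222] 53.472757895853434 41.99868223629892
tau6 -0.3335
```

Emit:
apply_moves(
  motion=[
    [-1,[0,0,0],-2],
    [-1,[0,0,0],-4],
  ],
)

```text
t: 13.12
ee_pos: [671.3, 51.9, 179.0]
ee_rot: [0.001, 0.76, 0.65, 0.002]
ft_force: [10.5, 0.3, -1.5]
finger_gap: 53.8
grasp_force: 42.0
```

```bash
python3 st.py
```

```text
13.1167 [671.3  51.9 179. ] tool y -8.97 q6 0.06 F [10.5  0.3 -1.5] T [-0.082 -1.842  0.192] 53.75157995638402 41.998542845249176
tau6 -0.3238
```

Emit:
apply_moves(
  motion=[
    [-1,[0,0,0],-2],
    [-1,[0,0,0],-4],
  ],
)

```text
t: 13.28
ee_pos: [671.4, 51.9, 179.0]
ee_rot: [0.001, 0.782, 0.623, 0.002]
ft_force: [11.0, 0.4, -2.7]
finger_gap: 53.3
grasp_force: 42.0
```

```bash
python3 st.py
```

```text
13.2833 [671.4  51.9 179. ] tool y -12.96 q6 0.129 F [11.   0.4 -2.7] T [-0.052 -1.842  0.199] 53.33722601125643 41.99857165105641
tau6 -0.3143
```

Emit:
apply_moves(
  motion=[
    [-1,[0,0,0],-2],
    [-1,[0,0,0],-4],
  ],
)

```text
t: 13.45
ee_pos: [671.4, 51.9, 179.0]
ee_rot: [0.001, 0.804, 0.595, 0.002]
ft_force: [12.5, -0.4, -2.2]
finger_gap: 53.7
grasp_force: 42.0
```

```bash
python3 st.py
```

```text
13.45 [671.4  51.9 179. ] tool y -16.96 q6 0.199 F [12.5 -0.4 -2.2] T [-0.08  -1.875  0.301] 53.6841495175838 41.99852750636637
tau6 -0.3047
```

tau6 kinked at tool angle ≈ +2° with slope ≈ 0.14 N m/rad: that is the pad touching, at about 1.87 rad. Now 0.33 rad past touch; 12° more gives about 0.54.

Emit:
apply_moves(
  motion=[
    [-1,[0,0,0],-2],
    [-1,[0,0,0],-4],
  ],
)

```text
t: 13.62
ee_pos: [671.5, 51.9, 179.0]
ee_rot: [0.001, 0.824, 0.567, 0.002]
ft_force: [12.0, -0.1, -2.5]
finger_gap: 54.0
grasp_force: 42.0
```

```bash
python3 st.py
```

```text
13.6167 [671.5  51.9 179. ] tool y -20.97 q6 0.269 F [12.  -0.1 -2.5] T [-0.009 -2.004  0.309] 54.016797361698906 41.99843170121312
tau6 -0.2953
```

Emit:
apply_moves(
  motion=[
    [-1,[0,0,0],-2],
    [-1,[0,0,0],-4],
  ],
)

```text
t: 13.78
ee_pos: [671.5, 51.8, 179.0]
ee_rot: [0.001, 0.843, 0.538, 0.002]
ft_force: [12.4, -0.4, -2.7]
finger_gap: 53.3
grasp_force: 42.0
```

```bash
python3 st.py
```

```text
13.7833 [671.5  51.8 179. ] tool y -24.96 q6 0.339 F [12.4 -0.4 -2.7] T [-0.145 -2.091  0.216] 53.26269558365441 41.99841158464551
tau6 -0.2859
```

Emit:
apply_moves(
  motion=[
    [-1,[0,0,0],-2],
    [-1,[0,0,0],-4],
  ],
)

```text
t: 13.95
ee_pos: [671.6, 51.8, 179.0]
ee_rot: [0.001, 0.861, 0.508, 0.002]
ft_force: [12.9, -0.3, -1.8]
finger_gap: 53.9
grasp_force: 42.0
```

```bash
python3 st.py
```

```text
13.95 [671.6  51.8 179. ] tool y -28.97 q6 0.409 F [12.9 -0.3 -1.8] T [-0.125 -2.071  0.295] 53.91303701093664 41.998456036671996
tau6 -0.2764
```

Emit:
apply_moves(
  motion=[
    [-1,[0,0,0],0],
    [-1,[0,0,0],0],
    [-1,[0,0,0],0],
    [-1,[0,0,0],0],
    [-1,[0,0,0],0],
  ],
)

```text
t: 14.37
ee_pos: [671.6, 51.8, 179.0]
ee_rot: [0.001, 0.861, 0.508, 0.002]
ft_force: [13.3, 0.6, -2.7]
finger_gap: 53.6
grasp_force: 42.0
```

```bash
python3 st.py
```

```text
14.3667 [671.6  51.8 179. ] tool y -28.91 q6 0.407 F [13.3  0.6 -2.7] T [-0.018 -2.12  -0.152] 53.61594016465146 41.9994102884084
tau6 -0.1255
```

FT torque about z rose to ≈0.28 from ≈0.20, matching ~0.5 rad past touch. Relax the side load, release, rise.

Emit:
apply_moves(
  motion=[
    [-1,[-0.5,0,0],0],
    [-1,[-1,0,0],0],
    [-1,[-1.3,0,0],0],
    [-1,[-1.3,0,0],0],
  ],
)

```text
t: 14.7
ee_pos: [671.5, 51.8, 179.0]
ee_rot: [0.002, 0.861, 0.508, 0.004]
ft_force: [21.9, 0.3, -5.1]
finger_gap: 53.8
grasp_force: 42.0
```

Emit:
apply_moves(
  motion=[
    [1,[0,0,0],0],
    [1,[0,0,0],0],
    [1,[0,0,0],0],
    [1,[0,0,0],0],
    [1,[0,0,0],0],
    [1,[0,0,0],0],
    [1,[0,0,0],0],
    [1,[0,0,15],0],
    [1,[0,0,40],0],
    [1,[0,0,70],0],
    [1,[-40,0,75],0],
    [1,[-80,0,75],0],
    [1,[-120,0,75],0],
    [1,[-160,0,75],0],
    [1,[-200,0,75],0],
    [1,[-220,0,75],0],
    [1,[-220,0,75],0],
    [1,[-220,0,75],0],
  ],
)

```text
t: 16.2
ee_pos: [448.4, 51.6, 254.4]
ee_rot: [0.0, 0.862, 0.508, 0.001]
ft_force: [1.1, 1.0, -0.4]
finger_gap: 88.2
grasp_force: 0.0
```

```bash
python3 st.py; python3 - <<'E'
from h import *
s=shot('side','s3.png');d=shot('top','t3.png')
a=cv2.resize(s['frame'][185:335,225:415],None,fx=2,fy=2,interpolation=2);b=cv2.resize(d['frame'][130:325,225:420],(300,300),interpolation=2)
cv2.imwrite('pics/f.png',np.hstack([a,b])[:,:,::-1])
im=d['frame'].astype(int);x,y=np.meshgrid(range(640),range(480))
kn=((im.max(2)<48)&(im.max(2)-im.min(2)<15)&(abs(x-317)<25)&(abs(y-201)<25)).astype(np.uint8)
n,l,st,c=cv2.connectedComponentsWithStats(kn); i=1+st[1:,4].argmax()
cn=max(cv2.findContours((l==i).astype(np.uint8),0,1)[0],key=cv2.contourArea);ctr,r=cv2.minEnclosingCircle(cn)
P=onz(d,[ctr],204)[0];w=onz(d,cn.reshape(-1,2),204)[:,:2]-P[:2]; a=np.arctan2(w[:,1],w[:,0]); rr=np.hypot(*w.T)
print(st[i],'phase',np.degrees(np.angle(np.sum((rr-rr.mean())*np.exp(6j*a))))/6)
E
```

```text
16.2 [448.4  51.6 254.4] tool y -28.99 q6 0.36 F [ 1.1  1.  -0.4] T [-0.006 -0.065 -0.056] 88.22623840953723 0.0
tau6 -0.0256
[301 184  34  36 704] phase 28.374626570961926
```

View pics/f.png

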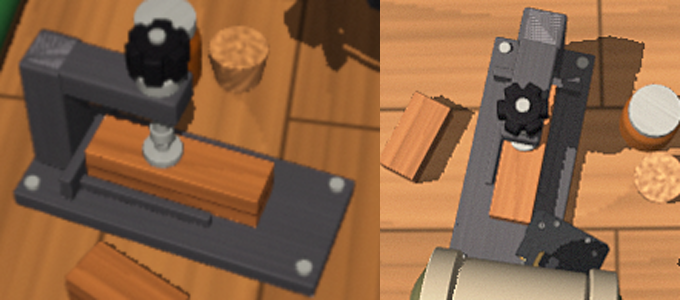

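The pad (crop (162,150)) rests on the block, the block is flush with the fence, and the knob phase matches the turn. The offcut and bung are undisturbed and the arm is clear. Handing in.

```bash
python3 -c "
from h import *
print(ctrl.close_job())"
```

```text
the job is handed in; nothing more can be done
None
```

I handed the job in: the block is home against the fence and the pad holds it about 0.5 rad past touch (by joint torque, an estimated 27 N on the bed), with the knob released and the offcut and bung untouched; no verdict came back.

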